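# Tap the wedge tight on the clamping board

## Robot

A 7-joint arm with a two-finger parallel gripper is mounted at the origin on a cart in front of the work surface, level with it; the furniture and walls round the work are solid. World frame = base frame: x ahead of the robot, y to its left, z up, the work surface at z = 0. Lengths are in m, angles in rad, forces in N, time in s.
With the tool pointing down it reaches from about 0.425 to 0.925 m from the base axis. Payload 6.8 kg.
Tool frame: the origin (TCP) lies on the centre line of the jaws, within the pads' length; the fingertips stand 8 mm ahead of it and the grasp point (between the pads) lies 11 mm behind it (bot.tips_ahead is the distance from the TCP to the fingertips, in m); z points along the fingers, y is the line along which they close (so a half turn about z gives the same grasp; the last joint's range is limited). The gripper opens to 85 mm and grips with 20 to 120 N. Pads are 22 mm wide; open, the fingers measure 114 mm over their backs; the gripper's body (76 mm by 85 mm) begins 54 mm behind the grasp point. The pads swing forward as they close: fully open they stand 13 mm farther back than shut.
Start: joints at [1.08, 0.477, 0.022, 1.555, -0.011, 1.109, -0.083], TCP at [0.252, -0.626, 0.239] pointing down, gripper open.
Joint ranges: [-2.96, 2.96], [-0.34, 2.1], [-1.41, 1.46], [0.24, 2.44], [-1.37, 4.51], [0.17, 1.92], [-2.96, 2.96]. Speed limits (rad/s): [2.39, 2.39, 3.14, 3.14, 3.14, 3.14, 3.14].

## Interface

Orientations are given as a unit quaternion [w, x, y, z].
In Python, from station import bot gives the robot as it stands.
- The arm moves only by the tool send_rows, never from a script. Its argument "deltas" is text: rows parted by semicolons, each of 4 numbers parted by spaces: the shift along the tool's x, y, z in m, then the turn about the tool's z in degrees. In form: x y z spin; .... A call has 1 to 5 rows; each row is the pose to reach, as a shift and turn from the pose commanded when the call began, along the tool's axes at that moment; what a row does not reach only later rows make up. A row lasts 1/10 s, in which the tool goes at most 50 mm and 8.59 degrees, less where a joint would pass 70% of its speed; a pose out of reach is approached as far as the arm can. A call with a gripper value outside its range is refused whole. "claw" is the opening, from 0 (shut) to 1 (fully open), set as the call begins (left out, the last holds). The fingers move at their own pace and stop on an object; "force" is the grip in N (left out, the last holds). Time passes only in rows, so rows that repeat a pose let the fingers close. It gives the time, the measured TCP pose, the force, the opening and the grip force at its end, in the units of the state.
- bot.get_obs(): the state, without advancing time (a new reading comes with each control period).
- bot.read_camera(name): name is "side" or "top"; returns a dict with "img" (480x640x3 uint8, red, green, blue), "depth" (480x640 float32, m along the optical axis (not along the pixel's ray), 0 where there is no reading), "fx", "fy", "cx", "cy" (pixels), "camera_from_world" (4x4, takes a point from world to camera coordinates). Camera axes: x right, y up, looking along -z (the intrinsics and any distortion apply to the point x, -y, -z); pixel columns grow to the right and rows downward; lengths in m; the calibration is good to about 2 mm. A picture is of the moment at which its call begins.
- bot.hand_in(): hands the job in; it is judged then, once.
Trained networks look in a picture, given as the dict that the camera call returned (one of the last four; its "shot" number tells which), for a name from the list of things; names that differ only in an ending like _2 or _b are one class to them, and where a whole thing is asked for, a point or a joint stands for the part that bears it (a point fixed in the world has none). Each returns a list of dicts, best first, with "confidence" (0 to 1); they miss things now and then, are a little off and sometimes report something else, mostly with a low value. They report only what shows in the picture. A call takes as long as a camera call. They do not tell look-alikes from the thing itself.
- bot.masks_of(picture, query): "mask" (480x640 bool, what is visible of it).
- bot.landmark_of(picture, query): "xyz" ([x, y, z] in m, in world coordinates, good to about 4 mm: a listed point, or the origin of a listed thing).
The state is a dict: "t": time; "q": joint angles; "joint_vel": joint speeds; "joint_torque": joint torques, N m; "eef_pos": TCP position; "tool_rot": TCP orientation; "contact_force": force on the tool from outside, world axes, zero at the start; "torque": the same for the moment, N m; "gripper_width": opening from 0.0 (shut) to 1.0 (fully open); "grasp_force": force on a finger pad.
Only numpy, scipy, OpenCV 4.12 (cv2) and the standard library are available. Lean on these libraries where they do the work, as an engineer would, in place of code of your own. Each camera call takes 0.05 s, during which the arm holds its last target. There are 200 camera calls.

## Task

Pick up the mallet by its handle and, with several light taps on the thick end of the wooden wedge, drawing the mallet back a finger's width or more after each tap, drive the wedge into the clamping board until it stops advancing and holds the transformer tight between the jaw and the stop. Do not overdrive it or strike hard: the transformer is delicate. Then lay the mallet flat on the bench, clear of the board, and leave the other things alone.

Things in the scene. Friction and masses are not known exactly. Their poses are not given: they have to be found in the camera images.
- board: Clamping board, fixed: plywood base 165 x 128 x 20 mm. Origin at bench level (board x -90 to 75, y -76 to 52 mm). The wedge is driven along its +y. In order of +x lie: fixed fence (x -88 to -60, y -40 to 44 mm, top 56 mm up), wedge, moving jaw (y -39 to 39 mm, top 57 mm up), transformer, stop. Before the fence (y -76 to -40) is a bare ledge 20 mm high under the wedge
- jaw: Wooden jaw, 78 mm long, 36 mm high, that slides freely up to 9 mm along board +x, pushed by the wedge against the transformer. Origin: same as the board's when the jaw is fully back
- transformer: Small mains transformer, 50 mm wide between jaw and stop, top 70 mm above the bench, standing loose in the board with 1 to 5 mm of play in all; origin: centre of its underside. Behind it (board +x) a rubber-faced wooden stop block is bolted down, a little nearer or farther each time, so the depth at which the wedge tightens varies by about 25 mm and has to be felt
- wedge_butt (a point): Centre of the flat thick end (to be tapped; 32 mm wide, 32 high, centre 36 mm above the bench) of the wooden wedge. Site axes: +y from thick to thin end, the way to drive it; z up. While loose it slides 12 to 45 mm under light force (below 6 N), pushing the jaw; then within about 5 mm it seats and resistance rises steeply. It is tight once a tap of 12 to 18 N no longer moves it
- mallet_grip (a point): Place to grip on the mallet's wooden handle, 46 mm from the middle of the head. Handle 20 mm wide (along mallet y), 24 mm high, free from 18 to 136 mm from the middle of the head, then an end swell of 26 x 40 mm. As it lies, the handle's centre is 20 mm above the bench. Mallet about 0.26 kg, balanced near this point
- mallet_head (a point): Centre of the mallet's head, a block 36 (x) x 84 (y) x 40 (z) mm with flat rubber faces at y = +42 and -42 mm to tap with. Axes: y along the head from face to face, handle to -x, z up as it lies flat with its head and handle swell on the bench; the centre is then 20 mm above the bench
- mallet: The mallet, as a whole: its origin is the centre of the underside of its head, axes as of mallet_head
- wedge: The loose wooden wedge: 120 mm long, 32 mm high, tapering 1:6 from 32 to 12 mm, its thin end started in the gap between fence and jaw. Origin on its underside, 60 mm from the thick end, axes as wedge_butt. Over 30 N of the mallet on it, or over 50 N of squeeze on the transformer (about 1 to 2 times the tap force), is too much
- heatsink: Finned aluminium heat sink 26 x 60 x 30 mm, bystander, loose
- tape_roll: Roll of black tape, 62 mm across, 19 mm high, bystander, loose
- solder_reel: Solder reel, 52 mm across, 40 mm high, bystander, loose
- driver_blu: Blue-handled screwdriver 148 mm long, 18 mm high, lying left of and nearer than the board, bystander, loose
There are look-alikes about, which are no part of the job. Leave any blue look-alike of the wedge alone.

How it is judged:
On the way, in this order (a step that is already met when the one before it is completed fails the run):
1. a tap of the mallet drives the wedge at least 3 mm (distance of wedge_butt from where it was at the start of the episode above 0.003 m and distance between mallet_head and wedge_butt below 0.05 m).
2. the mallet is drawn back about 10 mm from the wedge (distance between mallet_head and wedge_butt above 0.052 m).
3. the mallet taps the wedge again (contact force between mallet and wedge above 1 N).
At the end, for the whole second after the job is handed in: Wedge level in its gap (tilt < 0.07 rad, lifted < 6 mm) and holding by itself: wedge on jaw and jaw on transformer each press > 10 N. Transformer upright (0.07 rad). Mallet flat on the bench (head centre < 25 mm high, tilt < 0.1 rad), at rest, off board and wedge (contact force between jaw and transformer above 10 N and contact force between wedge and jaw above 10 N and angle between each of wedge, transformer's own z axis and vertical below 0.07 rad and z of wedge in the frame of board below 0.026 m and height (world z) of mallet_head below 0.025 m and angle between mallet_head's own z axis and vertical below 0.1 rad and contact force between mallet and board below 0.05 N and contact force between mallet and wedge below 0.05 N and linear speed of each of mallet, wedge below 0.02 m/s); the robot touches nothing.
It fails at once if the mallet bears on the wedge with more than 30 N (contact force between mallet and wedge above 30 N).
It fails at once if the transformer is squeezed with more than 50 N (contact force between jaw and transformer above 50 N).
It fails at once if the hand touches the wedge, the jaw or the transformer (contact force between any of the arm, the fingers and wedge above 1 N or contact force between any of the arm, the fingers and jaw above 1 N or contact force between any of the arm, the fingers and transformer above 1 N).
It fails at once if the mallet strikes the transformer (contact force between mallet and transformer above 1 N).
It fails at once if a bystander is moved by more than 20 mm (distance of any of heatsink, tape_roll, solder_reel, driver_blu from where it was at the start of the episode above 0.02 m).
It also fails if it takes over 42 s, if anything falls off the work surface, if the arm or the gripper's body presses on something with over 40 N, if the wrist force passes 120 N, or if a joint passes its speed limit or range.

## Working session

There is one attempt and no reset: what is moved stays moved. The work goes in short steps, Python scripts to look and compute and a tool call to move; the robot and the scene stay as the last step left them, time stands still between calls to the robot, and variables do not carry over. Pictures are saved under pics/ and viewed, at most 10 in all, crops included, and the job is handed in when it is done.

Besides the shell and the picture viewer there is one more tool, called after "Emit:" as name(argument=value, ...) on one line, values as JSON. send_rows: Moves the arm, as the interface text tells. Its arguments: {"type":"object","properties":{"deltas":{"type":"string"},"claw":{"type":"number"},"force":{"type":"number"}},"required":["deltas"]}

```bash
mkdir -p pics; ls
cat > h.py <<'E'
from station import bot
import numpy as np, cv2
def save(p,n): cv2.imwrite('pics/'+n,p['img'][:,:,::-1])
def look(p,qs):
    for q in qs:
        for d in bot.landmark_of(p,q)[:3]:
            x=np.array(d['xyz']); c=p['camera_from_world']@np.r_[x,1]
            u=p['cx']+p['fx']*c[0]/-c[2]; v=p['cy']+p['fy']*(-c[1])/-c[2]
            print(q,round(d['confidence'],2),x.round(4),int(u),int(v))
E
python3 - <<'E'
from h import *
o=bot.get_obs(); print({k:np.round(v,3) for k,v in o.items()})
for n in('top','side'):
    p=bot.read_camera(n); save(p,n+'0.png'); print(n); look(p,['mallet_grip','mallet_head','wedge_butt','board','wedge','jaw','transformer','driver_blu','heatsink','tape_roll','solder_reel'])
print(bot.get_obs()['t'])
E
```

```text
pics
{'t': np.float64(0.0), 'q': array([ 1.08 ,  0.478,  0.022,  1.556, -0.011,  1.109, -0.083]), 'joint_vel': array([-0.001,  0.001, -0.001, -0.   ,  0.   , -0.002, -0.001]), 'joint_torque': array([-1.0000e-03, -5.9645e+01,  1.6080e+00, -2.8120e+01,  1.2000e-02,
        9.0000e-03, -0.0000e+00]), 'eef_pos': array([ 0.252, -0.626,  0.238]), 'tool_rot': array([-0.001,  0.982,  0.19 , -0.   ]), 'contact_force': array([ 0.896, -0.3  , -0.072]), 'torque': array([-0.   , -0.01 ,  0.035]), 'grasp_force': np.float64(0.0), 'gripper_width': np.float64(1.002)}
top
mallet_grip 0.82 [ 0.4502 -0.251   0.0187] 435 270
mallet_grip 0.7 [ 0.7001 -0.1815  0.0032] 399 145
mallet_grip 0.6 [ 0.4986 -0.2352  0.0017] 425 246
mallet_head 0.74 [ 0.5011 -0.2385  0.0169] 429 244
wedge_butt 0.65 [0.5319 0.0114 0.0324] 300 224
wedge_butt 0.6 [ 0.3678 -0.1316  0.0182] 373 312
board 0.62 [0.5691 0.1228 0.0041] 246 206
wedge 0.95 [ 0.3057 -0.1487  0.0014] 380 344
wedge 0.82 [0.5229 0.0702 0.0201] 270 229
jaw 0.86 [0.5697 0.1237 0.0024] 245 206
transformer 0.58 [0.5737 0.1319 0.0199] 240 202
driver_blu 0.72 [0.4008 
[... 423 characters left out ...]
d 0.63 [ 0.5705  0.1242 -0.0034] 347 212
board 0.58 [ 5.685e-01  1.211e-01 -5.000e-04] 346 212
board 0.51 [ 0.4937 -0.2367  0.0223] 297 324
wedge 0.87 [ 0.3045 -0.1511 -0.0006] 189 294
wedge 0.73 [ 0.5702  0.1212 -0.0052] 347 214
wedge 0.55 [0.5225 0.067  0.0223] 324 216
jaw 0.71 [0.5686 0.1241 0.0043] 347 209
jaw 0.63 [0.579  0.1304 0.0221] 352 200
transformer 0.75 [0.5758 0.1312 0.0225] 350 200
driver_blu 0.76 [ 0.4     0.1549 -0.    ] 269 202
heatsink 0.82 [ 6.823e-01 -1.086e-01  4.000e-04] 413 283
tape_roll 0.58 [ 0.6399 -0.2397  0.0014] 395 338
tape_roll 0.2 [0.3982 0.1518 0.0035] 268 201
solder_reel 0.53 [0.3978 0.1535 0.0016] 268 202
solder_reel 0.21 [0.5791 0.1319 0.0209] 352 200
1.2
```

View pics/top0.png

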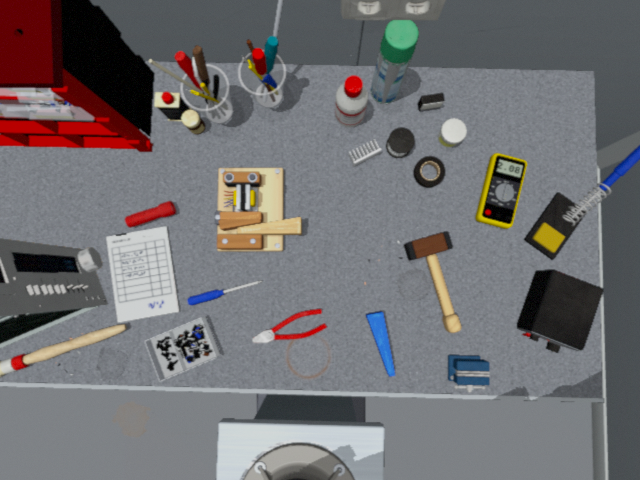

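View pics/side0.png

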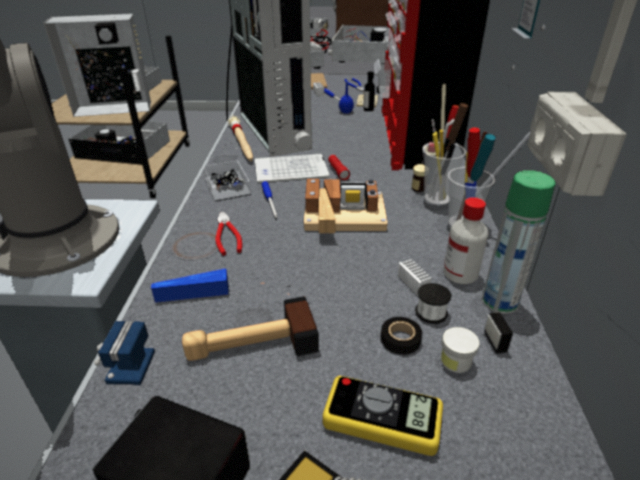

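The top view shows the board around px (250,210), with the wedge butt at (300,226). The mallet head is at (429,245) and its handle runs to (453,325). The blue look-alike wedge is at (380,343). The network's points agree with these positions. Next I measure the yaws.

```bash
cat >> h.py <<'E'
def cloud(p):
    v,u=np.mgrid[:480,:640]; d=p['depth']; c=np.stack([(u-p['cx'])/p['fx']*d,-(v-p['cy'])/p['fy']*d,-d,np.ones_like(d)],-1)
    w=c@np.linalg.inv(p['camera_from_world']).T; w=w[...,:3]; w[d==0]=np.nan; return w
def sel(w,lo,hi): 
    with np.errstate(invalid='ignore'): return w[np.all((w>lo)&(w<hi),-1)]
def rect(P): 
    (c,s,a)=cv2.minAreaRect(P[:,:2].astype(np.float32)*1000); return np.round(c,1),np.round(s,1),round(a,1)
E
python3 - <<'E'
from h import *
p=bot.read_camera('top'); w=cloud(p)
print('board',rect(sel(w,[.45,0,.014],[.68,.22,.026])), 'all',rect(sel(w,[.45,0.035,.012],[.68,.22,.08])))
W=sel(w,[.48,-.02,.044],[.56,.05,.06]); print('wedge prot',rect(W),W.min(0),W.max(0),len(W))
for y in np.arange(-.0,.055,.006):
    s=W[abs(W[:,1]-y)<.003]; 
    if len(s): print(round(y,3),s[:,0].min().round(4),s[:,0].max().round(4))
F=sel(w,[.47,.06,.05],[.52,.2,.062]); print('fence',rect(F),F.mean(0))
H=sel(w,[.34,-.32,.012],[.55,-.18,.055]); 
hd=H[H[:,2]>.036]; print('high',rect(hd),hd.mean(0),len(hd))
m=bot.masks_of(p,'mallet')
for k in m[:2]: print(k['confidence'],k['mask'].sum(),np.argwhere(k['mask']).mean(0))
h=H[(H[:,2]>.024)&(H[:,2]<.036)]; print('handle',rect(h),len(h))
hh=h[(h[:,0]<.475)&(h[:,0]>.38)]; f=np.polyfit(hh[:,0],hh[:,1],1); print('handle line y=',f,np.degrees(np.arctan(f[0])),np.polyval(f,.455), hh[:,2].mean())
print([round(x,4) for x in (H[:,0].min(),H[:,0].max())])
T=sel(w,[.5,.08,.065],[.7,.2,.075]); print('trafo',rect(T))
E
```

```text
board (array([563.9, 112. ]), array([165. , 128.4]), 1.6) all (array([563.9, 106.4]), array([165.1, 139.2]), 1.9)
wedge prot (array([528.7,  29.4]), array([30.8, 39.7]), 1.9) [0.51311442 0.00922165 0.04846101] [0.54462118 0.04933097 0.05713818] 341
0.012 0.5139 0.5446
0.018 0.5136 0.5442
0.024 0.5135 0.5421
0.03 0.5135 0.5419
0.036 0.5134 0.54
0.042 0.5132 0.5398
0.048 0.5131 0.5378
fence (array([501.1, 114.3]), array([ 38. , 105.5]), 0.2) [0.499918   0.11860304 0.05632797]
high (array([ 427.6, -257.4]), array([184.9,  84.2]), 17.5) [ 0.47071764 -0.24364289  0.04029752] 1017
0.7 1851 [271.82658023 436.20853593]
handle (array([ 435.1, -262.1]), array([185. ,  73.8]), 28.6) 735
handle line y= [ 0.33201991 -0.39799469] 18.367194013575247 -0.24692562724487369 0.03164244332013685
[np.float64(0.34), np.float64(0.5261)]
trafo (array([588.2, 122.9]), array([68.6, 45.2]), 5.2)
```

Emit:
send_rows(deltas="0.033 -0.027 0 1; 0.066 -0.055 0 2; 0.098 -0.082 0 3; 0.131 -0.11 0 4; 0.164 -0.137 0 4.3", claw=1)

```text
t: 1.8
eef_pos: [0.3537, -0.4362, 0.2395]
tool_rot: [0.0, 0.988, 0.153, 0.0]
contact_force: [0.8, 0.3, -0.6]
gripper_width: 0.999
grasp_force: 0.0
```

Emit:
send_rows(deltas="0.035 -0.034 0 0; 0.07 -0.068 0 0; 0.105 -0.102 0.02 0; 0.14 -0.137 0.05 0; 0.153 -0.149 0.08 0", claw=0.7)

```text
t: 2.3
eef_pos: [0.4567, -0.2465, 0.1603]
tool_rot: [0.001, 0.988, 0.155, 0.002]
contact_force: [0.5, -1.0, 0.9]
gripper_width: 0.701
grasp_force: 0.0
```

Run:
```python
from h import *
print(bot.get_obs()['eef_pos'],bot.get_obs()['tool_rot'])
p=bot.read_camera('side'); look(p,['mallet_grip','mallet_head']); cv2.imwrite('pics/s1.png',cv2.resize(p['img'][200:400,150:400,::-1],None,fx=3,fy=3)); print(bot.get_obs()['eef_pos'],bot.tips_ahead)
```

```text
[ 0.45668106 -0.2465386   0.16026435] [7.72768756e-04 9.87914692e-01 1.54979197e-01 2.32661266e-03]
mallet_grip 0.95 [ 0.4555 -0.2485  0.0218] 270 329
mallet_grip 0.29 [ 6.416e-01 -2.379e-01 -3.000e-04] 396 338
mallet_head 0.57 [ 0.4944 -0.2353  0.0206] 297 324
[ 0.45334529 -0.24694093  0.15754038] 0.008
```

View pics/s1.png

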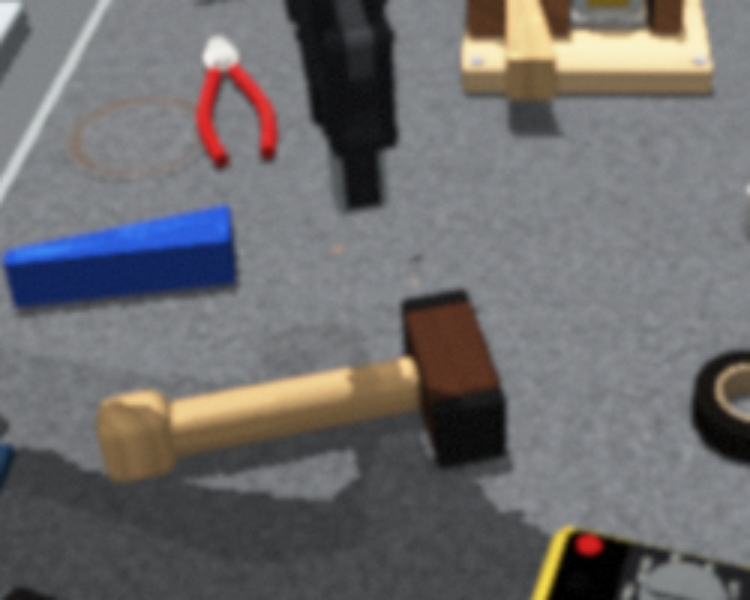

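The gripper (crop ~(355,200)) hangs over the handle, in line with the grip point. I can descend.

Emit:
send_rows(deltas="0 0.001 0.04 0; 0 0.002 0.08 0; 0 0.002 0.115 0; 0 0.002 0.138 0; 0 0.002 0.144 0")

```text
t: 2.95
eef_pos: [0.453, -0.2527, 0.0139]
tool_rot: [-0.0, 0.988, 0.152, -0.001]
contact_force: [0.2, 0.3, -0.7]
gripper_width: 0.696
grasp_force: 0.0
```

Emit:
send_rows(deltas="0 0 0 0; 0 0 0 0; 0 0 0 0; 0 0 0 0; 0 0 0 0", claw=0, force=100)

```text
t: 3.45
eef_pos: [0.4555, -0.2522, 0.0173]
tool_rot: [0.001, 0.988, 0.153, 0.001]
contact_force: [-1.8, 0.2, 5.1]
gripper_width: 0.21
grasp_force: 98.1
```

Emit:
send_rows(deltas="0 0 -0.02 0; 0 0 -0.05 0; 0 0 -0.08 0; 0 0 -0.11 0; 0 0 -0.11 0")

```text
t: 3.95
eef_pos: [0.4571, -0.2528, 0.1302]
tool_rot: [0.003, 0.988, 0.153, 0.004]
contact_force: [-0.1, 0.8, -2.6]
gripper_width: 0.216
grasp_force: 98.3
```

Run:
```python
from h import *
o=bot.get_obs(); print(o['eef_pos'],o['tool_rot'],o['contact_force'],o['gripper_width'])
for n in ('side','top'):
  p=bot.read_camera(n); look(p,['mallet_grip','mallet_head'])
w=cloud(p);print(rect(sel(w,[.34,-.32,.11],[.55,-.18,.17])))
p=bot.read_camera('side'); cv2.imwrite('pics/s2.png',cv2.resize(p['img'][100:400,150:450,::-1],None,fx=2,fy=2))
```

```text
[ 0.45711774 -0.25277681  0.13017013] [0.00255595 0.98820195 0.1530897  0.00373114] [-0.0567968   0.79615664 -2.59980062] 0.21594737868068328
mallet_grip 0.8 [ 0.4588 -0.2551  0.1356] 266 271
mallet_head 0.88 [ 0.497  -0.2378  0.1327] 297 265
mallet_grip 0.96 [ 0.4523 -0.2514  0.1265] 450 268
(array([ 427.3, -258.7]), array([186.8,  85.3]), 17.1)
```

View pics/s2.png

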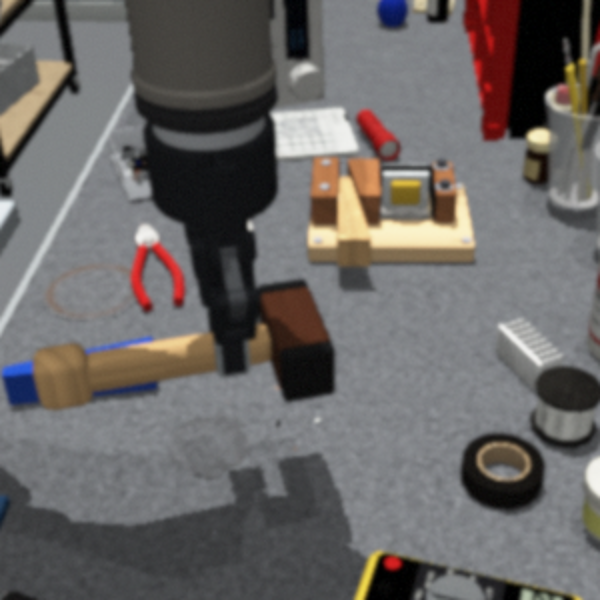

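Emit:
send_rows(deltas="0.016 -0.032 0 3; 0.033 -0.065 0 6; 0.049 -0.097 0 9; 0.066 -0.129 0 12; 0.082 -0.162 0 15.7")

```text
t: 4.8
eef_pos: [0.4832, -0.0708, 0.1246]
tool_rot: [-0.0, 1.0, 0.016, -0.001]
contact_force: [0.2, -0.7, -2.1]
gripper_width: 0.214
grasp_force: 98.2
```

Emit:
send_rows(deltas="0 0 0.02 0; 0 0 0.04 0; 0 0 0.06 0; 0 0 0.08 0; 0 0 0.08 0")

```text
t: 5.3
eef_pos: [0.4811, -0.0718, 0.0426]
tool_rot: [-0.0, 1.0, 0.017, -0.003]
contact_force: [-0.2, -0.1, -1.7]
gripper_width: 0.212
grasp_force: 98.3
```

```bash
cat > m.py <<'E'
from h import *
o=bot.get_obs(); print(o['t'],o['eef_pos'].round(4),np.degrees(2*np.arctan2(o['tool_rot'][2],o['tool_rot'][1])).round(2),o['contact_force'].round(2),o['gripper_width'].round(3))
p=bot.read_camera('top');w=cloud(p);look(p,['mallet_head','wedge_butt'])
y=o['eef_pos'][1]
M=sel(w,[.5,y-.06,.03],[.57,y+.06,.10]); f=M[M[:,0]>.516]; print('head',rect(f),f.min(0),f.max(0),'z95',np.percentile(f[:,2],[10,50,90]).round(4))
W=sel(w,[.505,y+.046,.044],[.55,.075,.062]); print('wedge',rect(W),W.min(0),W.max(0))
E
python3 m.py
python3 - <<'E'
from h import *
p=bot.read_camera('side'); look(p,['mallet_head','wedge_butt']); cv2.imwrite('pics/s3.png',cv2.resize(p['img'][120:320,200:440,::-1],None,fx=3,fy=3))
E
```

```text
mallet_head 0.62 [ 0.5229 -0.0699  0.0437] 321 247
wedge_butt 0.96 [ 0.3686 -0.1361  0.02  ] 227 280
wedge_butt 0.87 [0.5252 0.0102 0.0367] 324 225Traceback (most recent call last):
  File "m.py", line 2, in <module>
    o=bot.get_obs(); print(o['t'],o['eef_pos'].round(4),np.degrees(2*np.arctan2(o['tool_rot'][2],o['tool_rot'][1])).round(2),o['contact_force'].round(2),o['gripper_width'].round(3))
                                                                                                                                                         ^^^^^^^^^^^^^^^^^^^^^^^^
AttributeError: 'float' object has no attribute 'round'
```

View pics/s3.png

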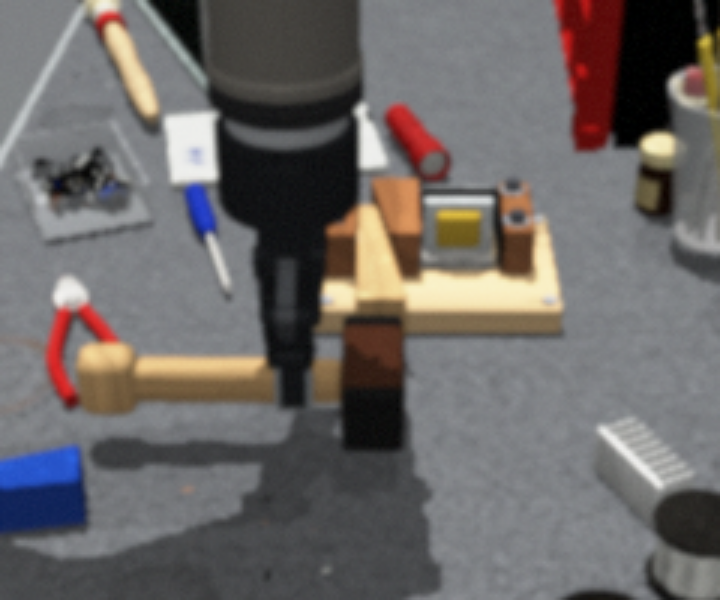

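```bash
sed -i "s/o\['gripper_width'\].round(3)/o['gripper_width']/" m.py; python3 m.py
```

```text
5.45 [ 0.4837 -0.0721  0.0456] 1.93 [-0.86  0.23 -1.63] 0.20893812197207343
wedge_butt 0.71 [0.5297 0.0074 0.0352] 302 225Traceback (most recent call last):
  File "m.py", line 5, in <module>
    M=sel(w,[.5,y-.06,.03],[.57,y+.06,.10]); f=M[M[:,0]>.516]; print('head',rect(f),f.min(0),f.max(0),'z95',np.percentile(f[:,2],[10,50,90]).round(4))
                                                                                    ~~~~~^^^
    return umr_minimum(a, axis, None, out, keepdims, initial, where)
ValueError: zero-size array to reduction operation minimum which has no identity
```

Emit:
send_rows(deltas="0 -0.012 0.001 0; 0 -0.024 0.002 0; 0 -0.03 0.002 0; 0 -0.032 0.002 0; 0 -0.034 0.002 0")

```text
t: 6.1
eef_pos: [0.4823, -0.0378, 0.0434]
tool_rot: [0.0, 1.0, 0.017, 0.0]
contact_force: [0.2, -0.2, -2.7]
gripper_width: 0.212
grasp_force: 98.3
```

Emit:
send_rows(deltas="0 -0.002 0 0; 0 -0.004 0 0; 0 -0.006 0 0; 0 -0.008 0 0; 0 -0.01 0 0")

```text
t: 6.6
eef_pos: [0.482, -0.0282, 0.0433]
tool_rot: [0.0, 1.0, 0.017, -0.0]
contact_force: [0.3, -0.5, -3.2]
gripper_width: 0.21
grasp_force: 98.3
```

Emit:
send_rows(deltas="0 -0.0015 0 0; 0 -0.003 0 0; 0 -0.0045 0 0; 0 -0.006 0 0; 0 -0.0075 0 0")

```text
t: 7.1
eef_pos: [0.4815, -0.0213, 0.0433]
tool_rot: [0.0, 1.0, 0.016, -0.0]
contact_force: [-1.2, -3.5, -2.0]
gripper_width: 0.21
grasp_force: 98.4
```

Run:
```python
from h import *
p=bot.read_camera('side'); look(p,['mallet_head','wedge_butt']); print(bot.get_obs()['eef_pos'],bot.get_obs()['contact_force']);cv2.imwrite('pics/s4.png',cv2.resize(p['img'][120:320,200:440,::-1],None,fx=3,fy=3))
```

```text
mallet_head 0.68 [ 0.5243 -0.0226  0.0477] 323 230
mallet_head 0.39 [ 0.5195 -0.0206  0.027 ] 320 239
wedge_butt 0.64 [ 0.3671 -0.1327  0.0172] 227 280
wedge_butt 0.55 [0.5245 0.0219 0.0389] 324 221
[ 0.48156662 -0.02088826  0.04326228] [-0.65429371 -3.28745538 -2.10995895]
```

View pics/s4.png

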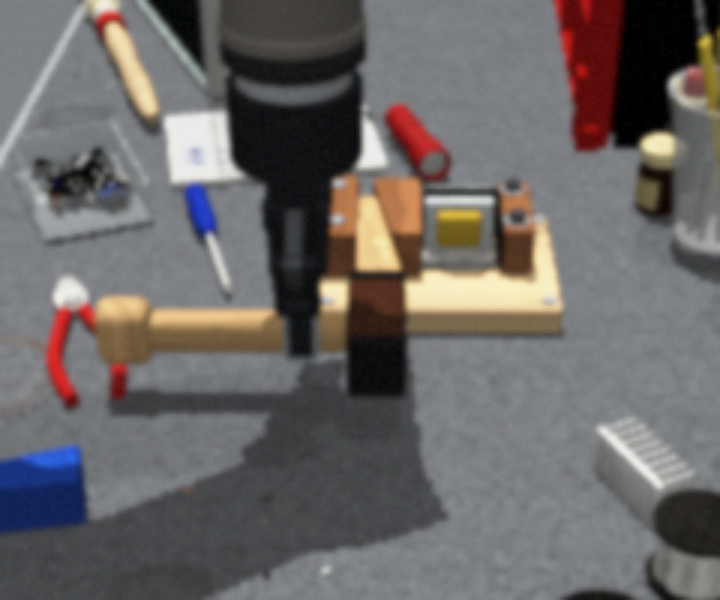

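The mallet face is on the butt (crop ~(377,275)). The wedge has moved about 10 mm at ~3 N. I draw back now, then tap again.

Emit:
send_rows(deltas="0 0.008 0 0; 0 0.018 0 0; 0 0.018 0 0; 0 0.008 0 0; 0 0.002 0 0")

```text
t: 7.75
eef_pos: [0.4819, -0.0212, 0.0433]
tool_rot: [-0.0, 1.0, 0.017, 0.0]
contact_force: [0.5, 0.6, -2.5]
gripper_width: 0.214
grasp_force: 98.3
```

Emit:
send_rows(deltas="0 -0.003 0 0; 0 -0.005 0 0; 0 -0.007 0 0; 0 -0.0085 0 0; 0 -0.01 0 0")

```text
t: 8.25
eef_pos: [0.4815, -0.0129, 0.0434]
tool_rot: [0.0, 1.0, 0.017, 0.0]
contact_force: [0.1, -2.7, -1.9]
gripper_width: 0.213
grasp_force: 98.4
```

Emit:
send_rows(deltas="0 0.009 0 0; 0 0.018 0 0; 0 0.018 0 0; 0 0.009 0 0; 0 0.001 0 0")

```text
t: 8.75
eef_pos: [0.4814, -0.0127, 0.0433]
tool_rot: [-0.0, 1.0, 0.017, 0.0]
contact_force: [0.2, -1.3, -2.0]
gripper_width: 0.212
grasp_force: 98.5
```

Emit:
send_rows(deltas="0 -0.002 0 0; 0 -0.0035 0 0; 0 -0.005 0 0; 0 -0.006 0 0; 0 -0.007 0 0")

```text
t: 9.25
eef_pos: [0.481, -0.0103, 0.0434]
tool_rot: [0.002, 1.0, 0.015, -0.0]
contact_force: [0.2, -14.7, -0.5]
gripper_width: 0.212
grasp_force: 99.0
```

Emit:
send_rows(deltas="0 0.009 0 0; 0 0.018 0 0; 0 0.018 0 0; 0 0.01 0 0; 0 0.006 0 0")

```text
t: 9.75
eef_pos: [0.4815, -0.011, 0.0433]
tool_rot: [-0.0, 1.0, 0.018, 0.0]
contact_force: [-0.5, 0.0, -2.0]
gripper_width: 0.211
grasp_force: 98.7
```

Emit:
send_rows(deltas="0 -0.0015 0 0; 0 -0.003 0 0; 0 -0.0045 0 0; 0 -0.006 0 0; 0 -0.006 0 0")

```text
t: 10.25
eef_pos: [0.481, -0.0102, 0.0434]
tool_rot: [0.002, 1.0, 0.015, -0.0]
contact_force: [0.3, -11.9, -0.1]
gripper_width: 0.211
grasp_force: 99.1
```

Emit:
send_rows(deltas="0 -0.0005 0 0; 0 -0.001 0 0; 0 -0.001 0 0; 0 -0.001 0 0; 0 -0.001 0 0")

```text
t: 10.75
eef_pos: [0.481, -0.0101, 0.0434]
tool_rot: [0.002, 1.0, 0.014, -0.0]
contact_force: [0.1, -13.6, 0.4]
gripper_width: 0.213
grasp_force: 99.2
```

Emit:
send_rows(deltas="0 0.01 0 0; 0 0.02 0 0; 0 0.02 0 0; 0 0.01 0 0; 0 0.006 0 0")

```text
t: 11.25
eef_pos: [0.4813, -0.0103, 0.0433]
tool_rot: [-0.0, 1.0, 0.017, -0.0]
contact_force: [1.5, -12.9, -0.1]
gripper_width: 0.211
grasp_force: 99.3
```

Emit:
send_rows(deltas="0 -0.002 0 0; 0 -0.004 0 0; 0 -0.006 0 0; 0 -0.0075 0 0; 0 -0.0075 0 0")

```text
t: 11.75
eef_pos: [0.4808, -0.0097, 0.0434]
tool_rot: [0.003, 1.0, 0.014, -0.001]
contact_force: [0.2, -19.5, 1.9]
gripper_width: 0.212
grasp_force: 99.6
```

Emit:
send_rows(deltas="0 -0.0005 0 0; 0 -0.001 0 0; 0 -0.001 0 0; 0 -0.001 0 0")

```text
t: 12.15
eef_pos: [0.4807, -0.0095, 0.0435]
tool_rot: [0.003, 1.0, 0.013, -0.001]
contact_force: [0.1, -21.0, 1.6]
gripper_width: 0.208
grasp_force: 99.7
```

Emit:
send_rows(deltas="0 0.01 0 0; 0 0.022 0 0; 0 0.022 0 0; 0 0.022 0 0; 0 0.012 0 0")

```text
t: 12.65
eef_pos: [0.4815, -0.0151, 0.0433]
tool_rot: [-0.0, 1.0, 0.016, -0.0]
contact_force: [-0.1, 0.0, -1.9]
gripper_width: 0.208
grasp_force: 99.2
```

Emit:
send_rows(deltas="0 -0.003 0 0; 0 -0.006 0 0; 0 -0.0085 0 0; 0 -0.0095 0 0; 0 -0.0095 0 0")

```text
t: 13.15
eef_pos: [0.481, -0.0099, 0.0434]
tool_rot: [0.002, 1.0, 0.014, -0.0]
contact_force: [0.2, -13.7, -0.6]
gripper_width: 0.215
grasp_force: 99.6
```

The wedge is tight: a 13.7 N tap no longer moves it. Now I take the mallet back to its place.

Emit:
send_rows(deltas="0 0.01 0 0; 0 0.04 0 0; 0 0.07 -0.03 0; 0 0.1 -0.06 0; 0 0.13 -0.06 0")

```text
t: 13.65
eef_pos: [0.4884, -0.1363, 0.1068]
tool_rot: [0.0, 1.0, 0.018, 0.003]
contact_force: [1.5, -1.1, -2.3]
gripper_width: 0.212
grasp_force: 99.3
```

Run:
```python
from h import *
p=bot.read_camera('side'); look(p,['wedge_butt','wedge','jaw','transformer']); print(bot.get_obs()['eef_pos']);cv2.imwrite('pics/s5.png',cv2.resize(p['img'][150:260,250:420,::-1],None,fx=4,fy=4))
p=bot.read_camera('top');w=cloud(p);look(p,['wedge_butt','wedge'])
W=sel(w,[.505,.01,.046],[.55,.07,.062]); print('wedge',rect(W),W.min(0),W.max(0))
```

```text
wedge_butt 0.68 [ 0.3701 -0.1356  0.0175] 228 281
wedge_butt 0.58 [0.5276 0.0349 0.0338] 326 219
wedge 0.92 [ 3.033e-01 -1.510e-01  1.000e-04] 188 294
wedge 0.68 [0.5202 0.092  0.0198] 323 210
wedge 0.48 [ 0.5711  0.122  -0.0037] 348 213
jaw 0.89 [5.721e-01 1.233e-01 3.000e-04] 348 211
jaw 0.7 [ 0.6402 -0.2384 -0.0018] 395 339
jaw 0.38 [ 0.4886 -0.1368  0.1124] 297 235
transformer 0.66 [0.5806 0.1319 0.0209] 352 200
transformer 0.42 [0.5191 0.0918 0.0229] 322 209
[ 0.48539673 -0.13447787  0.10297403]
wedge_butt 0.56 [0.5303 0.0328 0.0362] 289 225
wedge_butt 0.46 [ 0.3664 -0.1347  0.0136] 374 312
wedge 0.88 [0.5228 0.0939 0.0234] 258 228
wedge 0.78 [ 0.3063 -0.1477 -0.0023] 379 343
wedge (array([528.1,  51.9]), array([30.7, 36.1]), 1.6) [0.51244191 0.03352468 0.0487834 ] [0.54394191 0.06995588 0.05749918]
```

View pics/s5.png

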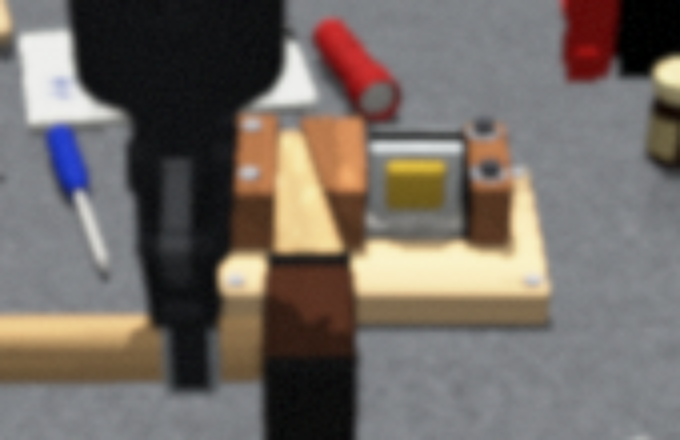

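The wedge is seated ~24 mm deeper and level. The transformer is closed between jaw and stop (crop ~(290,190), (415,180)). Next I put the mallet down.

Emit:
send_rows(deltas="-0.008 0.028 0 -4; -0.016 0.056 0 -8; -0.025 0.085 0 -12; -0.034 0.117 0 -15.6; -0.034 0.117 0 -15.6")

```text
t: 14.55
eef_pos: [0.4538, -0.258, 0.103]
tool_rot: [0.001, 0.989, 0.15, -0.001]
contact_force: [-0.5, 0.5, -2.4]
gripper_width: 0.206
grasp_force: 99.2
```

Emit:
send_rows(deltas="0 0 0.025 0; 0 0 0.05 0; 0 0 0.07 0; 0 0 0.076 0; 0 0 0.076 0")

```text
t: 15.05
eef_pos: [0.4554, -0.2524, 0.0266]
tool_rot: [-0.001, 0.988, 0.153, -0.001]
contact_force: [-0.5, 0.1, -1.7]
gripper_width: 0.205
grasp_force: 99.3
```

Emit:
send_rows(deltas="0 0 0.002 0; 0 0 0.004 0; 0 0 0.006 0; 0 0 0.008 0; 0 0 0.009 0")

```text
t: 15.55
eef_pos: [0.4556, -0.2538, 0.0183]
tool_rot: [0.0, 0.988, 0.152, 0.0]
contact_force: [1.0, -0.1, -2.2]
gripper_width: 0.216
grasp_force: 99.3
```

Emit:
send_rows(deltas="0 0 0.001 0; 0 0 0.002 0; 0 0 0.003 0; 0 0 0.003 0; 0 0 0.003 0")

```text
t: 16.05
eef_pos: [0.4556, -0.2538, 0.0172]
tool_rot: [0.0, 0.988, 0.152, -0.0]
contact_force: [-6.5, 3.5, 22.8]
gripper_width: 0.212
grasp_force: 102.7
```

Contact with the bench. I ease off 2 mm and release.

Emit:
send_rows(deltas="0 0 -0.001 0; 0 0 -0.002 0; 0 0 -0.002 0")

```text
t: 16.35
eef_pos: [0.4557, -0.2538, 0.0173]
tool_rot: [0.0, 0.988, 0.152, 0.0]
contact_force: [0.0, -0.5, -1.1]
gripper_width: 0.214
grasp_force: 99.3
```

Emit:
send_rows(deltas="0 0 0 0; 0 0 0 0; 0 0 0 0; 0 0 0 0; 0 0 0 0", claw=0.65)

```text
t: 16.85
eef_pos: [0.4556, -0.2537, 0.0173]
tool_rot: [0.0, 0.988, 0.152, 0.0]
contact_force: [0.7, 0.3, 0.2]
gripper_width: 0.651
grasp_force: 0.0
```

Emit:
send_rows(deltas="0 0 -0.01 0; 0 0 -0.04 0; 0 0 -0.08 0; 0 0 -0.12 0; 0 0 -0.15 0")

```text
t: 17.35
eef_pos: [0.4561, -0.2539, 0.1706]
tool_rot: [0.001, 0.988, 0.152, 0.001]
contact_force: [0.9, -0.1, 0.1]
gripper_width: 0.646
grasp_force: 0.0
```

Run:
```python
from h import *
p=bot.read_camera('side'); look(p,['mallet_head','mallet_grip','wedge_butt','transformer']); o=bot.get_obs();print(o['t'],o['eef_pos'],o['gripper_width'],o['contact_force']);save(p,'s6.png')
```

```text
mallet_head 0.66 [ 0.4927 -0.2407  0.0183] 296 328
mallet_grip 0.58 [ 0.4538 -0.2565  0.0218] 268 333
mallet_grip 0.49 [0.5201 0.0918 0.021 ] 323 210
wedge_butt 0.75 [0.5252 0.0335 0.038 ] 324 218
wedge_butt 0.68 [ 0.3679 -0.1342  0.0174] 227 280
transformer 0.81 [0.5785 0.1313 0.0222] 351 200
17.6 [ 0.45509417 -0.25350987  0.16720563] 0.6477584412403201 [ 0.83459453  0.49014849 -0.80651921]
```

View pics/s6.png

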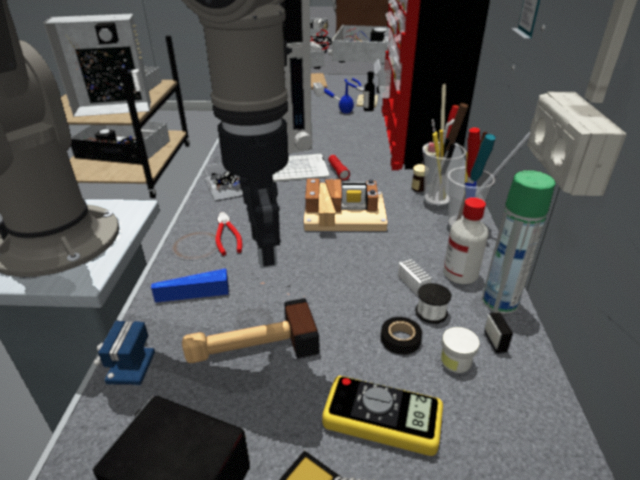

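The mallet lies flat at px (250,335), the wedge is seated at (324,210), and the hand is clear of everything.

```bash
python3 -c "
from station import bot; print(bot.hand_in())"
```

```text
the job is handed in; nothing more can be done
None
```

The wedge is driven about 24 mm and seated: a check tap of about 14 N no longer moved it, though one earlier tap reached about 21 N, above the intended 12–18 N but under the 30 N limit. The mallet lies flat back in its place, clear of the board, and the job is handed in; no verdict was returned.

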